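# Turn the condiment turntable until the shaker faces front

## Task

Turn the condiment turntable by gently pushing the upright posts at its rim until the shaker with the domed cap stands at the front, directly in line with the pointer that sticks out of the foot, and leave it at rest there. Do not touch, lift or tip the things standing on the turntable, and leave everything beside it where it is.

Things in the scene. Friction and masses are not known exactly. Their poses are not given: they have to be found in the camera images.
- stand: fixed grey foot of the turntable; origin on the counter on the turntable's vertical axis; its own -x axis points to the front, along the pointer tongue (10 mm high, 26 mm wide) that sticks out from under the disc
- pointer (a point): arrow tip of the foot's pointer tongue, 166 mm from the turntable's axis and 10 mm above the counter: the direction from the axis to this point is 'front'
- turntable (a joint): angle of the revolving wooden disc (250 mm diameter, top 30 mm above the counter, outer lip to 33 mm) since the start, rad, growing anticlockwise seen from above; no stops within several turns; light dry friction, about 1 N at a post turns it and it stops within a few degrees when no longer pushed
- disc_centre (a point): centre of the disc's top surface, on the axis, 30 mm above the counter
- post0 (a point): top centre of one of the four upright steel finger posts (14 mm diameter, rising 55 mm above the disc to 85 mm above the counter), standing 112 mm from the axis, 90 degrees apart, each midway between two neighbouring places where things stand; the posts turn with the disc
- post1 (a point): top centre of one of the four upright steel finger posts (14 mm diameter, rising 55 mm above the disc to 85 mm above the counter), standing 112 mm from the axis, 90 degrees apart, each midway between two neighbouring places where things stand; the posts turn with the disc
- post2 (a point): top centre of one of the four upright steel finger posts (14 mm diameter, rising 55 mm above the disc to 85 mm above the counter), standing 112 mm from the axis, 90 degrees apart, each midway between two neighbouring places where things stand; the posts turn with the disc
- post3 (a point): top centre of one of the four upright steel finger posts (14 mm diameter, rising 55 mm above the disc to 85 mm above the counter), standing 112 mm from the axis, 90 degrees apart, each midway between two neighbouring places where things stand; the posts turn with the disc
- shaker: the item to bring to the front: shaker with a clear body, grey filling and domed pierced cap, 44 mm diameter, 90 mm tall, loose on the disc, its centre about 70 mm from the axis; origin at the centre of its underside; which of the four places it has varies
- jigger: hourglass-shaped double steel measure, 45 mm diameter, 82 mm tall, loose on the disc, its centre about 70 mm from the axis; origin at the centre of its underside; which of the four places it has varies
- tin: plain cylindrical food tin, 57 mm diameter, 72 mm tall, loose on the disc, its centre about 70 mm from the axis; origin at the centre of its underside; which of the four places it has varies
- glass: small open tumbler, 51 mm diameter, 58 mm tall, loose on the disc, its centre about 70 mm from the axis; origin at the centre of its underside; which of the four places it has varies
- tape_roll: bystander: roll of tape lying flat on the counter to the right of the turntable, 66 mm diameter, 19 mm high; origin at its underside
- lid_stack: bystander: stack of black cup lids on the counter to the left of the turntable, 70 mm diameter, 60 mm high; origin at its underside
- mug: bystander: small mug, 63 x 88 x 49 mm, at the right; origin at its underside
Things that resemble listed ones, but are neither listed nor needed, are in the scene too. What is shaped like the jigger but orange is not meant.

How it is judged (in metres and radians):
At the end, for the whole second after the job is handed in: The shaker stands on the pointer's side, within 12.5 mm sideways of the line from axis to pointer (10 degrees); the disc is at rest (under 0.03 rad/s); its four things stand upright (under 0.12 rad) on it, 55 to 85 mm from the axis; things beside it are within 10 mm of their starts (distance of each of tape_roll, lid_stack, mug from where it was at the start of the episode below 0.01 m and y of shaker in the frame of stand between -0.0125 and 0.0125 m and x of shaker in the frame of stand below -0.052 m and velocity of joint turntable between -0.03 and 0.03 rad/s and horizontal distance between shaker and stand between 0.055 and 0.085 m and height (world z) of shaker between 0.026 and 0.034 m and angle between each of shaker, jigger, tin, glass's own z axis and vertical below 0.12 rad and linear speed of each of shaker, jigger, tin, glass below 0.02 m/s and horizontal distance between jigger and stand between 0.055 and 0.085 m and height (world z) of jigger between 0.026 and 0.034 m and horizontal distance between tin and stand between 0.055 and 0.085 m and height (world z) of tin between 0.026 and 0.034 m and horizontal distance between glass and stand between 0.055 and 0.085 m and height (world z) of glass between 0.026 and 0.034 m); the robot touches nothing.
It fails at once if the robot touches a thing standing on the turntable (contact force between any of the fingers, the arm and shaker above 0.5 N or contact force between any of the fingers, the arm and jigger above 0.5 N or contact force between any of the fingers, the arm and tin above 0.5 N or contact force between any of the fingers, the arm and glass above 0.5 N).
It fails at once if something on the turntable is lifted or tipped (height (world z) of any of shaker, jigger, tin, glass above 0.045 m or angle between any of shaker, jigger, tin, glass's own z axis and vertical above 0.25 rad).
It fails at once if a thing standing beside the turntable is moved by more than 10 mm (distance of any of tape_roll, lid_stack, mug from where it was at the start of the episode above 0.01 m).
It fails at once if the turntable is flung round faster than 2.5 rad/s (velocity of joint turntable above 2.5 rad/s or velocity of joint turntable below -2.5 rad/s).
It fails at once if a post is gripped or the turntable pressed hard: more than 20 N from the fingers (contact force between the fingers and turntable above 20 N).
It also fails if it takes over 51 s, if anything falls off the work surface, if the arm or the gripper's body presses on something with over 40 N, if the wrist force passes 120 N, or if a joint passes its speed limit or range.

## Robot

A 6-joint arm with a two-finger parallel gripper is mounted at the origin on a cart in front of the work surface, level with it; the furniture and walls round the work are solid. World frame = base frame: x ahead of the robot, y to its left, z up, the work surface at z = 0. Lengths are in mm, angles in rad, forces in N, time in s.
With the tool pointing down it reaches from about 400 to 925 mm from the base axis. Payload 12.5 kg.
Tool frame: the origin (TCP) lies at the very end of the fingers, on their centre line; the grasp point (between the pads) lies grip_depth behind it (grip_depth is the distance from the TCP to the grasp point, in mm); z points along the fingers, y is the line along which they close (so a half turn about z gives the same grasp; the last joint's range is limited). The gripper opens to 95 mm and grips with 3 to 60 N. Pads are 20 mm wide; open, the fingers measure 119 mm over their backs; the gripper's body (75 mm by 180 mm) begins 59 mm behind the grasp point.
Start: joints at [-1.4, 0.491, 1.559, -0, 1.092, -0.106], TCP at [170.822, -601.221, 214.661] pointing down, gripper open.
Joint ranges: [-3.1, 3.1], [-0.84, 2.19], [0.05, 2.79], [-1.13, 4.28], [0.06, 2.93], [-2.69, 2.69]. Speed limits (rad/s): [2.22, 2.22, 2.79, 3.14, 3.14, 3.14].

## Interface

Orientations are given as [roll, pitch, yaw] about the fixed x, y, z axes, in that order (R = Rz(yaw) Ry(pitch) Rx(roll)).
In Python, from cell import state, read_camera, job_done, grip_depth gives the robot as it stands.
- The arm moves only by the tool drive_tool, never from a script. Its argument "targets" is a list of rows, each an object with "jaw": the opening, from 0 (shut) to 1 (fully open); "travel": the shift along the tool's x, y, z in m, a list of three; "twist": the turn about the tool's z in rad. In form: [{"jaw": jaw, "travel": [tx, ty, tz], "twist": twist}, ...]. A call has 1 to 8 rows; each row is the pose to reach, as a shift and turn from the pose commanded when the call began, along the tool's axes at that moment; what a row does not reach only later rows make up. A row lasts 1/12 s, in which the tool goes at most 41.7 mm and 7.16 degrees, less where a joint would pass 70% of its speed; a pose out of reach is approached as far as the arm can. A call with a gripper value outside its range is refused whole. The fingers move at their own pace and stop on an object; the grip force is fixed at half the most. Time passes only in rows, so rows that repeat a pose let the fingers close. It gives the time, the measured TCP pose, the force, the opening and the grip force at its end, in the units of the state.
- state(): the state, without advancing time (a new reading comes with each control period).
- read_camera(name): name is "side" or "top" or "wrist"; returns a dict with "frame" (400x640x3 uint8, red, green, blue), "fx", "fy", "cx", "cy" (pixels), "R" (3x3) and "t" (3): a world point X has camera coordinates R X + t. Camera axes: x right, y down, z forward; pixel columns grow to the right and rows downward; lengths in mm; the calibration is good to about 2 mm. A picture is of the moment at which its call begins. There is no depth.
- job_done(): hands the job in; it is judged then, once.
The state is a dict: "t": time; "joints": joint angles; "qvel": joint speeds; "tau": joint torques, N m; "eef_pos": TCP position; "tcp_rot": TCP orientation; "ft_force": force on the tool from outside, world axes, zero at the start; "moment": the same for the moment, N m; "opening": opening from 0.0 (shut) to 1.0 (fully open); "grip_force": force on a finger pad.
Only numpy, scipy, OpenCV 4.12 (cv2) and the standard library are available. Lean on these libraries where they do the work, as an engineer would, in place of code of your own. Each camera call takes 0.05 s, during which the arm holds its last target. There are 200 camera calls.

## Working session

There is one attempt and no reset: what is moved stays moved. The work goes in short steps, Python scripts to look and compute and a tool call to move; the robot and the scene stay as the last step left them, time stands still between calls to the robot, and variables do not carry over. Pictures are saved under pics/ and viewed, at most 10 in all, crops included, and the job is handed in when it is done.

Besides the shell and the picture viewer there is one more tool, called after "Call:" as a command line: name --argument value ..., lists and objects as JSON in quotes. drive_tool: Moves the arm, as the interface text tells. Its arguments: {"type":"object","properties":{"targets":{"type":"array"}},"required":["targets"]}

```bash
mkdir -p pics; python3 - <<'E'
from cell import *
import cv2,numpy as np,pickle
s=state();print(s['t'],s['eef_pos'],s['tcp_rot'],s['opening'],grip_depth)
d={}
for n in('top','side'):
    c=read_camera(n);d[n]=c;cv2.imwrite(f'pics/{n}0.png',c['frame'][:,:,::-1])
    print(n,c['fx'],c['fy'],c['cx'],c['cy'],np.round(c['R'],3).tolist(),np.round(c['t'],1))
pickle.dump(d,open('d.pkl','wb'))
E
```

```text
0.0 [ 170.77602912 -600.97355323  214.06284576] [-3.14051116e+00 -1.11117403e-04  2.76789228e-01] 1.002104750484423 18.8
top 448.2002913442204 448.2002913442204 318.6911142781003 198.74221216137522 [[-0.024, -1.0, -0.008], [-0.989, 0.025, -0.143], [0.143, 0.004, -0.99]] [ 130.1  518.5 1297.1]
side 375.9315280380185 375.9315280380185 312.5395112265598 198.52041717418047 [[-0.721, -0.693, 0.022], [-0.473, 0.468, -0.747], [0.507, -0.548, -0.665]] [457.4 242.1 878.3]
```

View pics/top0.png

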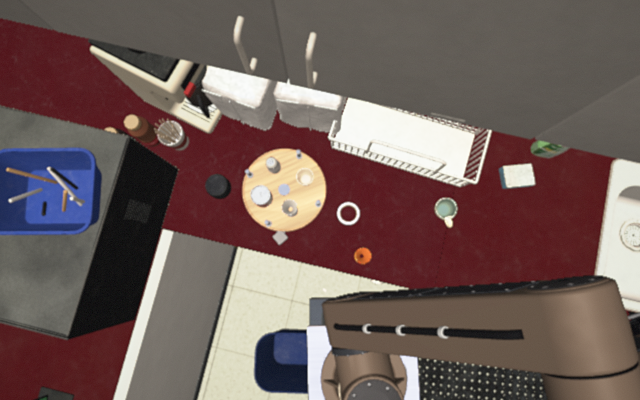

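View pics/side0.png

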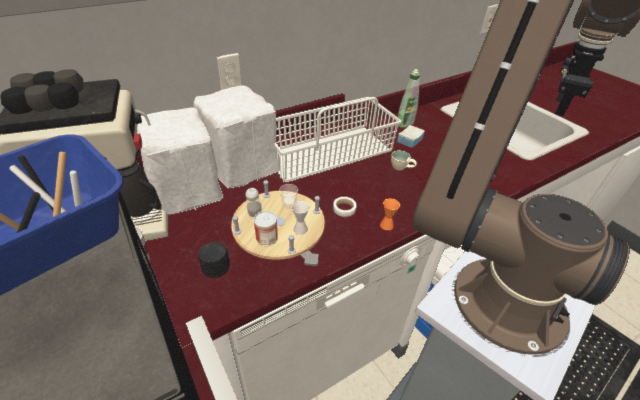

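The top view shows the disc at about (284,189), the pointer at (280,238), and posts near (249,173), (298,154), (318,203) and (267,222). The side view shows the domed shaker at (252,200), at the back left. I'll enlarge both crops and compute rays.

```bash
cat > h.py <<'E'
import numpy as np,cv2
def ray(c,u,v,z):
    R=np.array(c['R']);o=-R.T@np.array(c['t']);d=R.T@np.array([(u-c['cx'])/c['fx'],(v-c['cy'])/c['fy'],1])
    return o+d*(z-o[2])/d[2]
def proj(c,X):
    p=np.array(c['R'])@X+np.array(c['t']);return np.array([c['fx']*p[0]/p[2]+c['cx'],c['fy']*p[1]/p[2]+c['cy']])
E
python3 - <<'E'
from h import *
import pickle
d=pickle.load(open('d.pkl','rb'));c=d['top'];f=c['frame']
hsv=cv2.cvtColor(f,cv2.COLOR_RGB2HSV)
# disc: wood colour blob
m=((hsv[...,0]>8)&(hsv[...,0]<28)&(hsv[...,1]>60)&(hsv[...,2]>140)).astype(np.uint8);m[:, :235]=0;m[:,335:]=0;m[:140]=0;m[235:]=0
p=cv2.convexHull(cv2.findNonZero(m));e=cv2.fitEllipse(p);print(e)
C=ray(c,*e[0],31);print('centre',C)
for n,(u,v) in dict(p_l=(249,173),p_b=(298,154),p_r=(318,203),p_f=(267,222)).items():
    X=ray(c,u,v,85)-C;print(n,np.round(X+C),np.hypot(*X[:2]),np.degrees(np.arctan2(X[1],X[0])))
for n,(u,v,z) in dict(pointer=(280,238,10),shk=(272,164,80),tape=(348,213,19),orange=(362,256,60),mug=(446,208,40),lids=(217,186,60)).items():
    X=ray(c,u,v,z);print(n,np.round(X),np.hypot(*(X-C)[:2]),np.degrees(np.arctan2(*(X-C)[1::-1])))
a=cv2.resize(f[140:250,230:345],None,fx=5,fy=5,interpolation=2)
cs=d['side']['frame'][165:280,190:350];b=cv2.resize(cs,None,fx=5,fy=5,interpolation=2)
cv2.imwrite('pics/a.png',a[:,:,::-1]);cv2.imwrite('pics/b.png',b[:,:,::-1])
print('side centre proj',proj(d['side'],np.array([C[0],C[1],31])))
E
```

```text
((283.6885070800781, 189.58384704589844), (83.10137939453125, 84.467529296875), 72.25446319580078)
centre [552.98911983 221.61200637  31.        ]
p_l [595. 317.  85.] 104.40486229064821 66.11913343221026
p_b [648. 174.  85.] 106.24262348774685 -26.615396609851913
p_r [502. 119.  85.] 114.18656814197571 -116.27041551532615
p_f [451. 266.  85.] 110.78822730849102 156.38887568574734
pointer [409. 236.  10.] 144.36967364491008 174.1254248996535
shk [621. 251.  80.] 74.23817121622113 23.032448933788196
tape [479.  30.  19.] 205.27117817238047 -111.20617110217067
orange [349.  -3.  60.] 303.6012226979898 -132.2046904958851
mug [ 484. -259.   40.] 485.1172744147892 -98.17879041243644
lids [564. 416.  60.] 194.22996112870786 86.78668364490811
side centre proj [277.801732   221.17552181]
```

View pics/a.png

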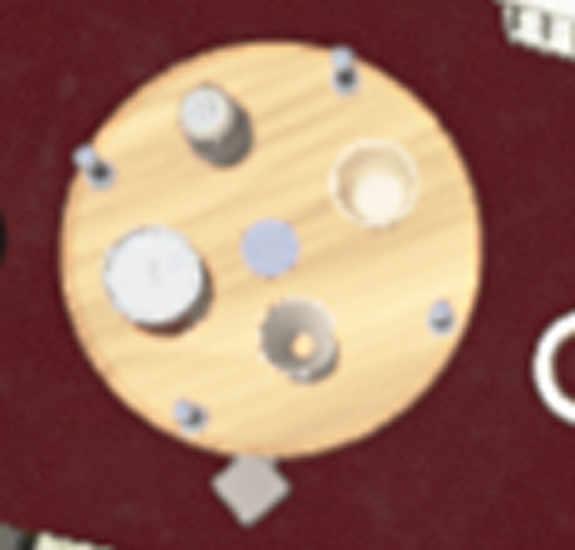

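View pics/b.png

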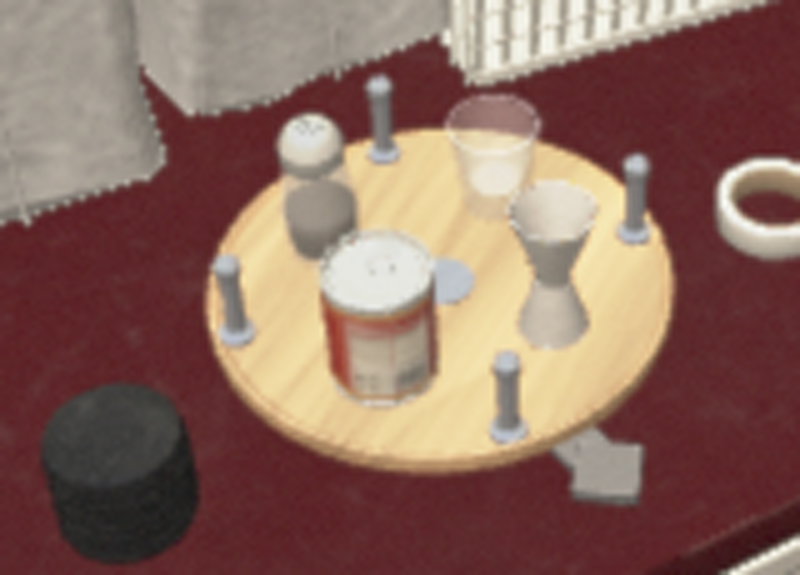

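The enlarged top view shows the shaker cap at crop (205,112), with the post tops at (87,155), (342,57), (443,305), (186,408) and the pointer tip at (250,526). The side view has matching post tops at (227,262), (379,82), (636,160) and (507,358). I'll triangulate these.

```bash
python3 - <<'E'
from h import *
import pickle
d=pickle.load(open('d.pkl','rb'));T,S=d['top'],d['side']
P=lambda c:np.array(c['fx']*0+np.diag([c['fx'],c['fy'],1])+np.array([[0,0,c['cx']],[0,0,c['cy']],[0,0,0]]))@np.c_[c['R'],c['t']]
t=np.array([(87,155),(342,57),(443,305),(186,408),(250,526),(205,106),(271,248)])/5+[230,140]-.4
s=np.array([(227,262),(379,82),(636,160),(507,358),(640,495),(308,122),(450,281)])/5+[190,165]-.4
X=cv2.triangulatePoints(P(T),P(S),t.T.astype(float),s.T.astype(float));X=(X[:3]/X[3]).T
C=X[:4].mean(0);print('C',C)
for n,x in zip('left back right front pointer(bad) shaker_top centre'.split(),X):
    v=x-C;print(n,np.round(x,1),round(np.hypot(v[0],v[1]),1),round(np.degrees(np.arctan2(v[1],v[0])),1))
p=ray(T,*t[4],10);v=p-C;print('tip top ray',p,np.hypot(*v[:2]),np.degrees(np.arctan2(v[1],v[0])))
E
```

```text
C [555.38009277 220.12299523  83.06615496]
left [602.  322.4  83. ] 112.4 65.5
back [656.7 173.4  83.7] 111.5 -24.8
right [509.1 118.1  83.2] 112.0 -114.4
front [453.7 266.6  82.4] 111.8 155.4
pointer(bad) [389.  237.8   9.4] 167.3 173.9
shaker_top [620.8 249.6 121. ] 71.7 24.2
centre [552.2 219.8  32.6] 3.2 -173.6
tip top ray [389.06582272 237.83271903  10.        ] 167.2545088794773 173.92184926328747
```

Post heights, radii and 90° spacing all check out. The axis is at about (555,220), front is at 174°, and the shaker is at about 22°, so it needs about +152° anticlockwise. I'll do this in two strokes on the near side with closed fingers, TCP at z ≈ 62, which keeps the gripper body above everything.

Call:
drive_tool --targets '[{"jaw": 0, "travel": [0.26, -0.167, 0], "twist": 0.277}, {"jaw": 0, "travel": [0.26, -0.167, 0], "twist": 0.277}, {"jaw": 0, "travel": [0.26, -0.167, 0], "twist": 0.277}, {"jaw": 0, "travel": [0.26, -0.167, 0], "twist": 0.277}, {"jaw": 0, "travel": [0.26, -0.167, 0], "twist": 0.277}, {"jaw": 0, "travel": [0.26, -0.167, 0], "twist": 0.277}, {"jaw": 0, "travel": [0.26, -0.167, 0], "twist": 0.277}, {"jaw": 0, "travel": [0.26, -0.167, 0], "twist": 0.277}]'

```text
t: 0.77
eef_pos: [377.3, -366.1, 214.6]
tcp_rot: [-3.141, -0.0, 0.002]
ft_force: [-0.2, -1.1, 0.1]
opening: 0.493
grip_force: 0.0
```

Call:
drive_tool --targets '[{"jaw": 0, "travel": [0.09, -0.3, 0], "twist": 0}, {"jaw": 0, "travel": [0.09, -0.3, 0], "twist": 0}, {"jaw": 0, "travel": [0.09, -0.3, 0], "twist": 0}, {"jaw": 0, "travel": [0.09, -0.3, 0], "twist": 0}, {"jaw": 0, "travel": [0.09, -0.3, 0], "twist": 0}, {"jaw": 0, "travel": [0.09, -0.3, 0], "twist": 0}, {"jaw": 0, "travel": [0.09, -0.3, 0], "twist": 0}, {"jaw": 0, "travel": [0.09, -0.3, 0], "twist": 0}]'

```text
t: 1.43
eef_pos: [465.6, -66.1, 214.6]
tcp_rot: [-3.141, 0.0, 0.002]
ft_force: [-0.4, -0.7, -1.0]
opening: 0.005
grip_force: 0.0
```

Call:
drive_tool --targets '[{"jaw": 0, "travel": [0, -0.3, 0], "twist": 0}, {"jaw": 0, "travel": [0, -0.3, 0], "twist": 0}, {"jaw": 0, "travel": [0, -0.3, 0], "twist": 0}, {"jaw": 0, "travel": [0, -0.3, 0], "twist": 0}, {"jaw": 0, "travel": [0, -0.3, 0], "twist": 0}, {"jaw": 0, "travel": [0, -0.3, 0], "twist": 0}, {"jaw": 0, "travel": [0, -0.3, 0], "twist": 0}, {"jaw": 0, "travel": [0, -0.3, 0], "twist": 0}]'

```text
t: 2.1
eef_pos: [464.9, 235.2, 214.4]
tcp_rot: [-3.141, -0.0, 0.003]
ft_force: [-0.3, 0.1, 0.2]
opening: 0.005
grip_force: 0.0
```

Call:
drive_tool --targets '[{"jaw": 0, "travel": [0.002, -0.03, 0], "twist": 0}, {"jaw": 0, "travel": [0.002, -0.063, 0], "twist": 0}, {"jaw": 0, "travel": [0.002, -0.063, 0], "twist": 0}, {"jaw": 0, "travel": [0.002, -0.063, 0.03], "twist": 0}, {"jaw": 0, "travel": [0.002, -0.063, 0.06], "twist": 0}, {"jaw": 0, "travel": [0.002, -0.063, 0.08], "twist": 0}, {"jaw": 0, "travel": [0.002, -0.063, 0.09], "twist": 0}, {"jaw": 0, "travel": [0.002, -0.063, 0.09], "twist": 0}]'

```text
t: 2.77
eef_pos: [466.7, 292.6, 122.7]
tcp_rot: [3.14, 0.003, -0.001]
ft_force: [-0.1, -0.3, -0.1]
opening: 0.007
grip_force: 0.0
```

```bash
python3 - <<'E'
from cell import *
import cv2,numpy as np
c=read_camera('side');f=c['frame']
cv2.imwrite('pics/s1.png',cv2.resize(f[110:300,150:400],None,fx=3,fy=3)[:,:,::-1]);print(state()['eef_pos'],state()['joints'])
E
```

```text
[467.40357955 292.95856189 124.21601129] [ 4.40196151e-01  4.99992431e-01  1.83528519e+00 -1.94942350e-04
  8.07958637e-01  2.01176896e+00]
```

View pics/s1.png

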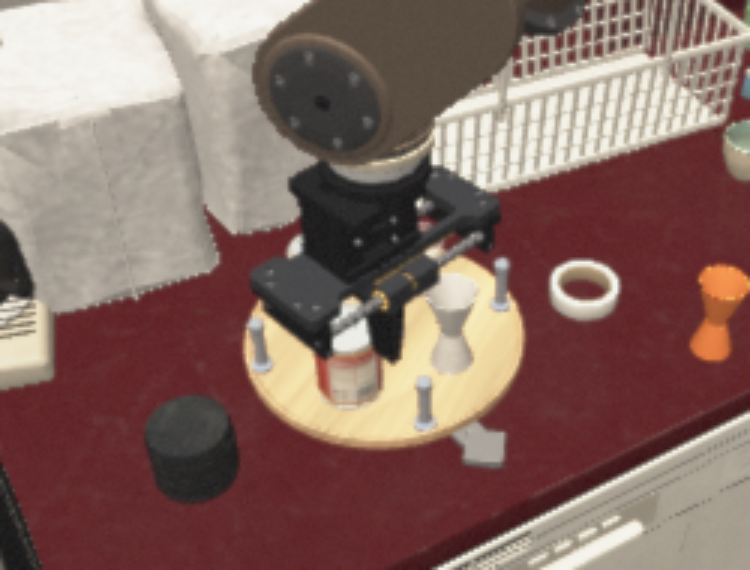

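The side view shows the closed fingers over the left front, clear of the tin and the front post. The body is aligned along y and well above the items. I'll go down and work out the arc.

Call:
drive_tool --targets '[{"jaw": 0, "travel": [0, 0, 0.015], "twist": 0}, {"jaw": 0, "travel": [0, 0, 0.03], "twist": 0}, {"jaw": 0, "travel": [0, 0, 0.045], "twist": 0}, {"jaw": 0, "travel": [0, 0, 0.055], "twist": 0}, {"jaw": 0, "travel": [0, 0, 0.058], "twist": 0}, {"jaw": 0, "travel": [0, 0, 0.058], "twist": 0}]'

```text
t: 3.32
eef_pos: [467.7, 293.4, 66.9]
tcp_rot: [3.142, -0.0, -0.0]
ft_force: [-0.7, -0.5, 0.2]
opening: 0.006
grip_force: 0.0
```

```bash
cat > arc.py <<'E'
import sys,numpy as np
# arc.py x y thetas... : tool shifts (m) per call of 8 rows, yaw 0 (tool x=+X, tool y=-Y)
def arc(x,y,th,R=116,C=(555,220)):
    p=np.array([x,y])
    for i in range(0,len(th),8):
        q=[np.array(C)+R*np.array([np.cos(np.radians(a)),np.sin(np.radians(a))]) for a in th[i:i+8]]
        print(th[i+len(q)-1],[[round((u[0]-p[0])/1e3,3),round(-(u[1]-p[1])/1e3,3)] for u in q]);p=np.round(q[-1])
E
python3 - <<'E'
from cell import *;from arc import *
s=state();print(s['eef_pos'],s['ft_force'])
th=[141,142,143,144,145,146,147,148.5]+list(np.linspace(148.5,218.5,33)[1:])
arc(*s['eef_pos'][:2],th)
E
```

```text
[467.65830503 293.41960617  66.85379216] [-0.68330004 -0.48925017  0.17228315]
148.5 [[np.float64(-0.003), np.float64(0.0)], [np.float64(-0.004), np.float64(0.002)], [np.float64(-0.005), np.float64(0.004)], [np.float64(-0.007), np.float64(0.005)], [np.float64(-0.008), np.float64(0.007)], [np.float64(-0.009), np.float64(0.009)], [np.float64(-0.01), np.float64(0.01)], [np.float64(-0.012), np.float64(0.013)]]
166.0 [[np.float64(-0.002), np.float64(0.004)], [np.float64(-0.004), np.float64(0.008)], [np.float64(-0.006), np.float64(0.012)], [np.float64(-0.008), np.float64(0.016)], [np.float64(-0.01), np.float64(0.02)], [np.float64(-0.011), np.float64(0.024)], [np.float64(-0.012), np.float64(0.029)], [np.float64(-0.014), np.float64(0.033)]]
183.5 [[np.float64(-0.001), np.float64(0.004)], [np.float64(-0.001), np.float64(0.009)], [np.float64(-0.002), np.float64(0.013)], [np.float64(-0.003), np.float64(0.017)], [np.float64(-0.003), np.float64(0.022)], [np.float64(-0.003), np.float64(0.026)], [np.float64(-0.003), np.float64(0.031)], [np.float64(-0.003), np.float64(0.035)]]
201.0 [[np.float64(0.001), np.float64(0.004)], [np.float64(0.001), np.float64(0.009)], [np.float64(0.002), np.float64(0.013)], [np.float64(0.003), np.float64(0.018)], [np.float64(0.004), np.float64(0.022)], [np.float64(0.005), np.float64(0.026)], [np.float64(0.006), np.float64(0.03)], [np.float64(0.008), np.float64(0.035)]]
218.5 [[np.float64(0.001), np.float64(0.004)], [np.float64(0.003), np.float64(0.008)], [np.float64(0.005), np.float64(0.012)], [np.float64(0.007), np.float64(0.016)], [np.float64(0.01), np.float64(0.019)], [np.float64(0.012), np.float64(0.023)], [np.float64(0.015), np.float64(0.027)], [np.float64(0.017), np.float64(0.03)]]
```

Call:
drive_tool --targets '[{"jaw": 0, "travel": [-0.003, 0, 0], "twist": 0}, {"jaw": 0, "travel": [-0.004, 0.002, 0], "twist": 0}, {"jaw": 0, "travel": [-0.005, 0.004, 0], "twist": 0}, {"jaw": 0, "travel": [-0.007, 0.005, 0], "twist": 0}, {"jaw": 0, "travel": [-0.008, 0.007, 0], "twist": 0}, {"jaw": 0, "travel": [-0.009, 0.009, 0], "twist": 0}, {"jaw": 0, "travel": [-0.01, 0.01, 0], "twist": 0}, {"jaw": 0, "travel": [-0.012, 0.013, 0], "twist": 0}]'

```text
t: 3.98
eef_pos: [455.6, 280.5, 66.7]
tcp_rot: [-3.141, -0.001, -0.0]
ft_force: [1.9, 1.6, 0.1]
opening: 0.003
grip_force: 0.8
```

Call:
drive_tool --targets '[{"jaw": 0, "travel": [-0.002, 0.004, 0], "twist": 0}, {"jaw": 0, "travel": [-0.004, 0.008, 0], "twist": 0}, {"jaw": 0, "travel": [-0.006, 0.012, 0], "twist": 0}, {"jaw": 0, "travel": [-0.008, 0.016, 0], "twist": 0}, {"jaw": 0, "travel": [-0.01, 0.02, 0], "twist": 0}, {"jaw": 0, "travel": [-0.011, 0.024, 0], "twist": 0}, {"jaw": 0, "travel": [-0.012, 0.029, 0], "twist": 0}, {"jaw": 0, "travel": [-0.014, 0.033, 0], "twist": 0}]'

```text
t: 4.65
eef_pos: [441.4, 246.9, 66.6]
tcp_rot: [3.141, -0.0, -0.0]
ft_force: [1.0, 1.2, -0.9]
opening: 0.002
grip_force: 0.4
```

Contact is gentle, about 2 N, and tracking is exact, so I'll continue.

Call:
drive_tool --targets '[{"jaw": 0, "travel": [-0.001, 0.004, 0], "twist": 0}, {"jaw": 0, "travel": [-0.001, 0.009, 0], "twist": 0}, {"jaw": 0, "travel": [-0.002, 0.013, 0], "twist": 0}, {"jaw": 0, "travel": [-0.003, 0.017, 0], "twist": 0}, {"jaw": 0, "travel": [-0.003, 0.022, 0], "twist": 0}, {"jaw": 0, "travel": [-0.003, 0.026, 0], "twist": 0}, {"jaw": 0, "travel": [-0.003, 0.031, 0], "twist": 0}, {"jaw": 0, "travel": [-0.003, 0.035, 0], "twist": 0}]'

```text
t: 5.32
eef_pos: [438.5, 211.9, 66.6]
tcp_rot: [3.142, -0.0, -0.0]
ft_force: [0.8, 1.1, -0.3]
opening: 0.004
grip_force: 0.5
```

Call:
drive_tool --targets '[{"jaw": 0, "travel": [0.001, 0.004, 0], "twist": 0}, {"jaw": 0, "travel": [0.001, 0.009, 0], "twist": 0}, {"jaw": 0, "travel": [0.002, 0.013, 0], "twist": 0}, {"jaw": 0, "travel": [0.003, 0.018, 0], "twist": 0}, {"jaw": 0, "travel": [0.004, 0.022, 0], "twist": 0}, {"jaw": 0, "travel": [0.005, 0.026, 0], "twist": 0}, {"jaw": 0, "travel": [0.006, 0.03, 0], "twist": 0}, {"jaw": 0, "travel": [0.008, 0.035, 0], "twist": 0}]'

```text
t: 5.98
eef_pos: [446.5, 177.1, 66.6]
tcp_rot: [3.142, -0.0, -0.0]
ft_force: [0.9, 1.5, -0.0]
opening: 0.003
grip_force: 0.9
```

Call:
drive_tool --targets '[{"jaw": 0, "travel": [0.001, 0.004, 0], "twist": 0}, {"jaw": 0, "travel": [0.003, 0.008, 0], "twist": 0}, {"jaw": 0, "travel": [0.005, 0.012, 0], "twist": 0}, {"jaw": 0, "travel": [0.007, 0.016, 0], "twist": 0}, {"jaw": 0, "travel": [0.01, 0.019, 0], "twist": 0}, {"jaw": 0, "travel": [0.012, 0.023, 0], "twist": 0}, {"jaw": 0, "travel": [0.014, 0.026, 0], "twist": 0}, {"jaw": 0, "travel": [0.015, 0.027, 0], "twist": 0}]'

```text
t: 6.65
eef_pos: [461.6, 150.0, 66.6]
tcp_rot: [3.141, 0.0, -0.001]
ft_force: [-0.4, 1.1, -0.0]
opening: 0.005
grip_force: 0.5
```

Call:
drive_tool --targets '[{"jaw": 0, "travel": [-0.001, -0.003, 0], "twist": 0}, {"jaw": 0, "travel": [-0.002, -0.006, 0], "twist": 0}, {"jaw": 0, "travel": [-0.002, -0.006, -0.015], "twist": 0}, {"jaw": 0, "travel": [-0.002, -0.006, -0.04], "twist": 0}, {"jaw": 0, "travel": [-0.002, -0.006, -0.06], "twist": 0}, {"jaw": 0, "travel": [-0.03, -0.04, -0.07], "twist": 0}, {"jaw": 0, "travel": [-0.03, -0.08, -0.07], "twist": 0}, {"jaw": 0, "travel": [-0.03, -0.08, -0.07], "twist": 0}]'

```text
t: 7.32
eef_pos: [430.6, 235.2, 137.7]
tcp_rot: [-3.14, -0.003, 0.003]
ft_force: [-0.2, -0.5, -1.2]
opening: 0.003
grip_force: 0.0
```

```bash
python3 - <<'E'
from cell import *
import cv2,numpy as np,pickle
s=state();print(s['t'],s['eef_pos'],s['ft_force'])
o=[]
d={}
for n,(a,b,x,y) in dict(top=(130,260,215,375),side=(130,260,170,330)).items():
    c=read_camera(n);d[n]=c;o.append(cv2.resize(c['frame'][a:b,x:y],None,fx=5,fy=5,interpolation=2)[:,:,::-1])
    
pickle.dump(d,open('d2.pkl','wb'))
o=[cv2.resize(i,(400,325)) for i in o];cv2.imwrite('pics/m1.png',np.hstack(o))
E
```

```text
7.3167 [430.56913505 235.19830711 137.74386936] [-0.15353552 -0.51450797 -1.1542428 ]
```

View pics/m1.png

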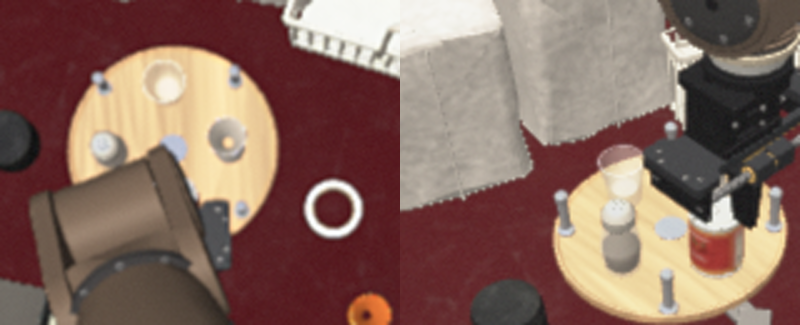

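Side by side at 2.5×: in the top view the shaker cap is at (104,146) with posts at (97,76) and (234,68). In the side view the cap is at (217,208) with posts at (162,194) and (267,273). Everything is upright and the disc has turned about 70°.

```bash
python3 - <<'E'
from h import *
import pickle
d=pickle.load(open('d2.pkl','rb'));C=np.array([555,220])
def rep(n,c,u,v,z):
    o=(215,130) if c=='top' else (170,130)
    x=ray(d[c],o[0]+u/2.5-.3,o[1]+v/2.5-.3,z);w=x[:2]-C;print(n,c,np.round(x),round(np.hypot(*w)),round(np.degrees(np.arctan2(w[1],w[0])),1))
rep('post','top',97,76,84);rep('post','top',234,68,84);rep('post','top',241,206,84)
rep('post','side',162,194,84);rep('post','side',267,273,84)
rep('shk','top',104,142,120);rep('shk','side',217,203,120)
E
```

```text
post top [633. 304.  84.] 115 47.0
post top [639. 144.  84.] 113 -42.1
post top [477. 140.  84.] 112 -134.2
post side [629. 301.  84.] 110 47.5
post side [470. 298.  84.] 115 137.4
shk top [549. 291. 120.] 71 95.0
shk side [547. 292. 120.] 72 96.0
```

The posts are now at 47° + 90k and the shaker is at about 94.5°, so about 79.5° remains. Finger lag is about 10°, so the finger should stop near 206°.

Call:
drive_tool --targets '[{"jaw": 0, "travel": [0.02, -0.03, 0], "twist": 0}, {"jaw": 0, "travel": [0.04, -0.057, 0], "twist": 0}, {"jaw": 0, "travel": [0.062, -0.085, 0], "twist": 0}, {"jaw": 0, "travel": [0.062, -0.085, 0.0], "twist": 0}, {"jaw": 0, "travel": [0.062, -0.085, 0.02], "twist": 0}, {"jaw": 0, "travel": [0.062, -0.085, 0.045], "twist": 0}, {"jaw": 0, "travel": [0.062, -0.085, 0.071], "twist": 0}, {"jaw": 0, "travel": [0.062, -0.085, 0.071], "twist": 0}]'

```text
t: 8.08
eef_pos: [491.6, 313.3, 61.3]
tcp_rot: [3.138, 0.007, -0.001]
ft_force: [-0.8, -0.1, -0.5]
opening: 0.004
grip_force: 0.0
```

```bash
python3 - <<'E'
from cell import *;from arc import *
s=state();print(s['eef_pos'],s['ft_force'])
th=[123,124,125,126,127,128,129,130]+list(np.linspace(130,200,33)[1:])+[201.5,203,204,205,205.5,206,206,206]
np.float64.__repr__=float.__repr__ if 0 else np.float64.__repr__
np.set_printoptions(legacy='1.25')
arc(*s['eef_pos'][:2],th)
E
```

```text
[491.57482079 313.33790021  61.26517956] [-0.8420429  -0.09463602 -0.49500183]Traceback (most recent call last):
  File "<stdin>", line 4, in <module>
TypeError: cannot set '__repr__' attribute of immutable type 'numpy.float64'
```

Call:
drive_tool --targets '[{"jaw": 0, "travel": [0, 0, 0], "twist": 0}, {"jaw": 0, "travel": [0, 0, 0], "twist": 0}]'

```text
t: 8.25
eef_pos: [494.0, 315.1, 66.5]
tcp_rot: [-3.141, -0.001, -0.001]
ft_force: [-0.1, -0.1, -1.0]
opening: 0.005
grip_force: 0.0
```

```bash
python3 - <<'E'
from cell import *;from arc import *
np.set_printoptions(legacy='1.25')
s=state();print(s['eef_pos'],s['ft_force'])
arc(*s['eef_pos'][:2],[124,125,126,127,128,129,130,131]+list(np.linspace(131,201,33)[1:])+[202,203,204,205,205.5,206,206,206])
E
```

```text
[493.98195765 315.05752612  66.52411038] [-0.08917691 -0.13250253 -0.98257316]
131 [[-0.004, -0.001], [-0.006, 0.0], [-0.007, 0.001], [-0.009, 0.002], [-0.01, 0.004], [-0.012, 0.005], [-0.014, 0.006], [-0.015, 0.008]]
148.5 [[-0.003, 0.003], [-0.007, 0.007], [-0.01, 0.01], [-0.013, 0.013], [-0.015, 0.016], [-0.018, 0.02], [-0.021, 0.024], [-0.023, 0.027]]
166.0 [[-0.002, 0.004], [-0.004, 0.008], [-0.006, 0.012], [-0.008, 0.016], [-0.01, 0.02], [-0.011, 0.024], [-0.012, 0.029], [-0.014, 0.033]]
183.5 [[-0.001, 0.004], [-0.001, 0.009], [-0.002, 0.013], [-0.003, 0.017], [-0.003, 0.022], [-0.003, 0.026], [-0.003, 0.031], [-0.003, 0.035]]
201.0 [[0.001, 0.004], [0.001, 0.009], [0.002, 0.013], [0.003, 0.018], [0.004, 0.022], [0.005, 0.026], [0.006, 0.03], [0.008, 0.035]]
206 [[0.0, 0.001], [0.001, 0.003], [0.002, 0.005], [0.003, 0.007], [0.003, 0.008], [0.004, 0.009], [0.004, 0.009], [0.004, 0.009]]
```

Call:
drive_tool --targets '[{"jaw": 0, "travel": [-0.003, 0, 0], "twist": 0}, {"jaw": 0, "travel": [-0.005, 0, 0], "twist": 0}, {"jaw": 0, "travel": [-0.007, 0.001, 0], "twist": 0}, {"jaw": 0, "travel": [-0.009, 0.002, 0], "twist": 0}, {"jaw": 0, "travel": [-0.01, 0.004, 0], "twist": 0}, {"jaw": 0, "travel": [-0.012, 0.005, 0], "twist": 0}, {"jaw": 0, "travel": [-0.014, 0.006, 0], "twist": 0}, {"jaw": 0, "travel": [-0.015, 0.008, 0], "twist": 0}]'

```text
t: 8.92
eef_pos: [478.1, 307.6, 65.7]
tcp_rot: [-3.141, 0.0, -0.0]
ft_force: [-3.8, 5.1, 1.9]
opening: 0.007
grip_force: 2.6
```

Call:
drive_tool --targets '[{"jaw": 0, "travel": [-0.003, 0.003, 0], "twist": 0}, {"jaw": 0, "travel": [-0.007, 0.007, 0], "twist": 0}, {"jaw": 0, "travel": [-0.01, 0.01, 0], "twist": 0}, {"jaw": 0, "travel": [-0.013, 0.013, 0], "twist": 0}, {"jaw": 0, "travel": [-0.015, 0.016, 0], "twist": 0}, {"jaw": 0, "travel": [-0.018, 0.02, 0], "twist": 0}, {"jaw": 0, "travel": [-0.021, 0.024, 0], "twist": 0}, {"jaw": 0, "travel": [-0.023, 0.027, 0], "twist": 0}]'

```text
t: 9.58
eef_pos: [455.0, 279.9, 65.6]
tcp_rot: [3.141, 0.0, -0.0]
ft_force: [1.2, 0.2, -0.0]
opening: 0.004
grip_force: 0.4
```

Call:
drive_tool --targets '[{"jaw": 0, "travel": [-0.002, 0.004, 0], "twist": 0}, {"jaw": 0, "travel": [-0.004, 0.008, 0], "twist": 0}, {"jaw": 0, "travel": [-0.006, 0.012, 0], "twist": 0}, {"jaw": 0, "travel": [-0.008, 0.016, 0], "twist": 0}, {"jaw": 0, "travel": [-0.01, 0.02, 0], "twist": 0}, {"jaw": 0, "travel": [-0.011, 0.024, 0], "twist": 0}, {"jaw": 0, "travel": [-0.012, 0.029, 0], "twist": 0}, {"jaw": 0, "travel": [-0.014, 0.033, 0], "twist": 0}]'

```text
t: 10.25
eef_pos: [441.4, 246.9, 65.6]
tcp_rot: [3.141, -0.0, -0.0]
ft_force: [0.7, 1.8, 0.0]
opening: 0.007
grip_force: 0.4
```

Call:
drive_tool --targets '[{"jaw": 0, "travel": [-0.001, 0.004, 0], "twist": 0}, {"jaw": 0, "travel": [-0.001, 0.009, 0], "twist": 0}, {"jaw": 0, "travel": [-0.002, 0.013, 0], "twist": 0}, {"jaw": 0, "travel": [-0.003, 0.017, 0], "twist": 0}, {"jaw": 0, "travel": [-0.003, 0.022, 0], "twist": 0}, {"jaw": 0, "travel": [-0.003, 0.026, 0], "twist": 0}, {"jaw": 0, "travel": [-0.003, 0.031, 0], "twist": 0}, {"jaw": 0, "travel": [-0.003, 0.035, 0], "twist": 0}]'

```text
t: 10.92
eef_pos: [438.5, 211.9, 65.6]
tcp_rot: [3.142, -0.0, -0.0]
ft_force: [0.3, 1.3, 0.8]
opening: 0.006
grip_force: 0.5
```

Call:
drive_tool --targets '[{"jaw": 0, "travel": [0.001, 0.004, 0], "twist": 0}, {"jaw": 0, "travel": [0.001, 0.009, 0], "twist": 0}, {"jaw": 0, "travel": [0.002, 0.013, 0], "twist": 0}, {"jaw": 0, "travel": [0.003, 0.018, 0], "twist": 0}, {"jaw": 0, "travel": [0.004, 0.022, 0], "twist": 0}, {"jaw": 0, "travel": [0.005, 0.026, 0], "twist": 0}, {"jaw": 0, "travel": [0.006, 0.03, 0], "twist": 0}, {"jaw": 0, "travel": [0.007, 0.033, 0], "twist": 0}]'

```text
t: 11.58
eef_pos: [445.5, 179.0, 65.6]
tcp_rot: [3.141, 0.0, -0.0]
ft_force: [0.3, 1.7, 0.6]
opening: 0.003
grip_force: 0.9
```

Call:
drive_tool --targets '[{"jaw": 0, "travel": [0, 0.002, 0], "twist": 0}, {"jaw": 0, "travel": [0.001, 0.004, 0], "twist": 0}, {"jaw": 0, "travel": [0.001, 0.005, 0], "twist": 0}, {"jaw": 0, "travel": [0.001, 0.006, 0], "twist": 0}, {"jaw": 0, "travel": [0.001, 0.006, 0], "twist": 0}]'

```text
t: 12.0
eef_pos: [446.2, 173.3, 65.6]
tcp_rot: [3.141, 0.0, -0.0]
ft_force: [0.0, 0.2, 0.3]
opening: 0.001
grip_force: 0.1
```

Call:
drive_tool --targets '[{"jaw": 0, "travel": [-0.001, -0.003, 0], "twist": 0}, {"jaw": 0, "travel": [-0.002, -0.006, 0], "twist": 0}, {"jaw": 0, "travel": [-0.002, -0.006, -0.015], "twist": 0}, {"jaw": 0, "travel": [-0.002, -0.006, -0.04], "twist": 0}, {"jaw": 0, "travel": [-0.002, -0.006, -0.07], "twist": 0}, {"jaw": 0, "travel": [-0.01, 0.03, -0.08], "twist": 0}, {"jaw": 0, "travel": [-0.02, 0.07, -0.09], "twist": 0}, {"jaw": 0, "travel": [-0.02, 0.1, -0.1], "twist": 0}]'

```text
t: 12.67
eef_pos: [424.3, 72.6, 166.1]
tcp_rot: [3.141, 0.001, 0.002]
ft_force: [1.7, -0.0, 1.2]
opening: 0.007
grip_force: 0.0
```

Call:
drive_tool --targets '[{"jaw": 0, "travel": [0, 0.04, 0], "twist": 0}, {"jaw": 0, "travel": [0, 0.08, 0], "twist": 0}, {"jaw": 0, "travel": [0, 0.12, 0], "twist": 0}, {"jaw": 0, "travel": [0, 0.15, 0], "twist": 0}, {"jaw": 0, "travel": [0, 0.18, 0], "twist": 0}, {"jaw": 0, "travel": [0, 0.2, 0], "twist": 0}, {"jaw": 0, "travel": [0, 0.2, 0], "twist": 0}, {"jaw": 0, "travel": [0, 0.2, 0], "twist": 0}]'

```text
t: 13.33
eef_pos: [426.1, -126.9, 165.5]
tcp_rot: [-3.141, 0.0, -0.002]
ft_force: [-0.1, -0.1, 0.4]
opening: 0.004
grip_force: 0.0
```

```bash
python3 - <<'E'
from cell import *
import cv2,numpy as np,pickle
s=state();print(s['t'],s['eef_pos'],s['ft_force'])
o=[];d={}
for n,(a,b,x,y) in dict(top=(130,260,215,375),side=(140,290,190,350)).items():
    c=read_camera(n);d[n]=c;o.append(cv2.resize(c['frame'][a:a+130,x:y],(400,325),interpolation=2)[:,:,::-1])
pickle.dump(d,open('d3.pkl','wb'));cv2.imwrite('pics/m2.png',np.hstack(o))
E
```

```text
13.3333 [ 426.11533998 -126.91479636  165.47814511] [-0.06627964 -0.08834942  0.4206044 ]
```

View pics/m2.png

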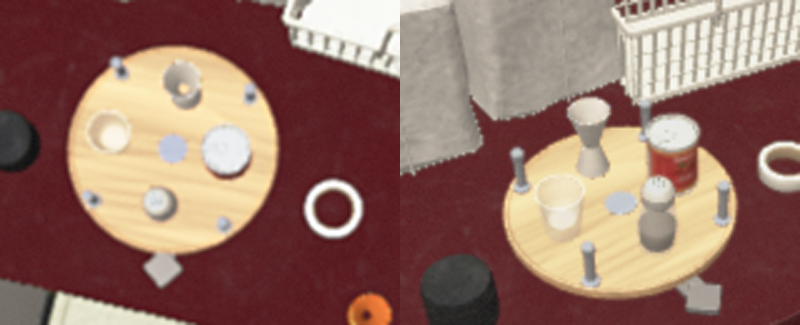

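The top view shows the shaker cap at (158,199), in front of the pointer tip at (164,286), with everything upright. In the side view the cap is at (258,185) and its base at about (257,238). I'll measure the angle.

```bash
python3 - <<'E'
from h import *
import pickle
d=pickle.load(open('d3.pkl','rb'));C=np.array([555,220]);f=np.array([389.,237.8])-C;f/=np.hypot(*f)
def rep(n,c,u,v,z):
    o=(215,130) if c=='top' else (190,140)
    x=ray(d[c],o[0]+u/2.5-.3,o[1]+v/2.5-.3,z);w=x[:2]-C;print(n,c,np.round(x),round(np.hypot(*w)),round(np.degrees(np.arctan2(w[1],w[0])),1),'lat',round(f[0]*w[1]-f[1]*w[0],1))
for u,v in((117,66),(250,92),(224,222),(90,197)):rep('post','top',u,v,84)
rep('tip','top',162,289,10)
rep('shk','top',158,197,120);rep('shk','side',258,178,120);rep('shkbase','side',257,239,30)
E
```

```text
post top [645. 281.  84.] 108 34.0 lat -69.9
post top [610. 126.  84.] 109 -59.7 lat 87.4
post top [459. 159.  84.] 114 -147.8 lat 70.5
post top [492. 313.  84.] 112 124.4 lat -85.3
tip top [388. 238.  10.] 168 173.8 lat -0.2
shk top [485. 231. 120.] 71 171.0 lat -3.5
shk side [485. 229. 120.] 71 172.8 lat -1.3
shkbase side [488. 229.  30.] 67 172.5 lat -1.6
```

Both views put the shaker within about 2–4 mm of the line (limit 12.5 mm). The arm is clear of everything, so I'll hand in.

```bash
python3 -c "
from cell import *
print(job_done())"
```

```text
the job is handed in; nothing more can be done
None
```

The shaker now stands at the front, about 2–4 mm off the pointer line (limit 12.5 mm), with all four things upright and the arm clear; I handed the job in after about 13 s of robot time and no verdict came back.

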